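# Square up a loose frame corner

## Task

True up the frame corner on the plywood board with the assembly square: pick the square up from the cork mat, press it gently but firmly into the inside corner so that it swings the loose bar out and sits flush along both the bolted rail and the bar without gaps, and keep it pressed on both for about two seconds. Then draw it away without dragging the bar along and lay it flat back on the middle of the mat; move the bar and rail only with the square, and leave the grease pot, the brass oiler and the standing bolt alone.

Things in the scene. Friction and masses are not known exactly. Their poses are not given: they have to be found in the camera images.
- square: Loose assembly square, 0.25-0.5 kg: two aluminium legs at a right angle, 20 mm wide, 16 mm high, orange upright grip between them. Origin under the grip's middle, on the underside; z up. One leg along +x: outer face y = +45 mm, x from -31 to +65 mm. Other along -y: outer face x = -45 mm, y from +31 to -65 mm. The outer corner is clipped. Starts flat on the cork mat.
- square_grip (a point): Point in the middle of the square's orange grip, 42 mm above the underside. The grip is a flat upright bar, 74 mm long along (1, 1) of the square's x and y, 14 mm thick along (1, -1), free to hold from 17 to 58 mm above the underside. Held at this point, the fingers stay above rail and bar.
- frame: Thick plywood jig block, 210 x 210 mm, top 40 mm above the bench, fixed, carrying the frame corner. Origin on the bench under the nominal inside corner; z up; the open inside is towards +x, -y. Rail along +x, loose bar along -y. With the square flush on both, its axes are parallel to the frame's and its origin is at x +45 mm plus the bar's offset, y -45 mm plus the rail's.
- rail_face (a point): Point on the frame: on the nominal inner face of the bolted aluminium rail, 60 mm along x from the corner, 53 mm above the bench. The rail (x -27 to +148 mm, 30 mm deep, top 65 mm above the bench) is exactly parallel to x but slot-bolted: its inner face (facing -y) stands up to 9 mm either side of y = 0, so feel for it with the square. More than 22 N spoils it.
- bar_pivot (a point): Point on the frame: nominal top of the pivot bolt of the loose aluminium bar (black end cap), at x -15, y -28 mm. The bar is 30 mm wide, top 66 mm above the bench, from y -16 to -150 mm; when square, its inner face is parallel to y, facing +x. The pivot too is slot-bolted: that face then stands up to 9 mm either side of x = 0; find it by feel. More than 22 N on it spoils it.
- bar (a joint): Angle of the loose bar about its pivot, rad: 0 is square to the rail, positive leans the free end in (towards frame +x), as at the start. It is stiff: about 4 N at the end of the square's leg swings it, and it stays where left; once the leg is flush along it, it resists far more. Press about 10 N on rail and bar at once; under 5 or over 16 N is not right.
- mat: Cork mat on the bench, 160 x 160 x 15 mm, fixed; origin under its middle. The square lies on it at the start and must lie flat on it again at the end.
- grease_pot: White pot with red lid, 64 mm wide, 62 mm high, loose; origin under its middle. Leave alone.
- oiler: Brass pump oiler with a thin upright spout, 43 x 72 mm, 125 mm high, loose; origin on its underside. Leave alone.
- bolt: Steel bolt standing on its head near the mat, 18 x 20 mm, 38 mm high, loose; origin under its middle. Leave alone.

How it is judged (in metres and radians):
On the way:
1. the square is pressed flush into the corner: 5 to 16 N on rail and bar at once, bar and legs turned within 0.018 rad of true, tilted under 0.08 rad, for 1 s (contact force between square and rail between 5 and 16 N and contact force between square and bar between 5 and 16 N and value of joint bar between -0.018 and 0.018 rad and angle between the x axis of square and the y axis of frame, either way round above 1.5528 rad and angle between square's own z axis and vertical below 0.08 rad), for 1 s.
At the end, for the whole second after the job is handed in: The bar is left within 0.02 rad of square to the rail; the square lies still and flat on the cork mat, its origin within 40 mm of the mat's middle (value of joint bar between -0.02 and 0.02 rad and horizontal distance between square and mat below 0.04 m and z of square in the frame of mat below 0.018 m and angle between square's own z axis and vertical below 0.05 rad and linear speed of square below 0.02 m/s); the robot touches nothing.
It fails at once if the square is pressed on the rail or the bar with more than 22 N (contact force between square and rail above 22 N or contact force between square and bar above 22 N).
It fails at once if the robot itself pushes the rail or the bar (contact force between any of the fingers, the arm and rail above 1.5 N or contact force between any of the fingers, the arm and bar above 1.5 N).
It fails at once if the white pot with the red lid is moved more than 15 mm (distance of grease_pot from where it was at the start of the episode above 0.015 m).
It fails at once if the brass oiler is moved more than 15 mm (distance of oiler from where it was at the start of the episode above 0.015 m).
It fails at once if the standing bolt is moved more than 15 mm (distance of bolt from where it was at the start of the episode above 0.015 m).
It also fails if it takes over 70 s, if anything falls off the work surface, if the arm or the gripper's body presses on something with over 40 N, if the wrist force passes 120 N, or if a joint passes its speed limit or range.

## Robot

A 6-joint arm with a two-finger parallel gripper is mounted at the origin on the work surface; the furniture and walls round the work are solid. World frame = base frame: x ahead of the robot, y to its left, z up, the work surface at z = 0. Lengths are in mm, angles in rad, forces in N, time in s.
With the tool pointing down it reaches from about 325 to 900 mm from the base axis. Payload 6.1 kg.
Tool frame: the origin (TCP) lies between the finger pads; the fingertips stand 25 mm ahead of it and the grasp point (between the pads) lies 6 mm ahead of it; x points along the fingers, z is the direction in which the jaws open and shut, and the axes are right-handed (so a half turn about x gives the same grasp; the last joint's range is limited). The gripper opens to 85 mm and grips with 20 to 120 N. Pads are 22 mm wide; open, the fingers measure 114 mm over their backs; the gripper's body (76 mm by 85 mm) begins 54 mm behind the grasp point. The pads swing forward as they close: fully open they stand 13 mm farther back than shut.
Start: joints at [-1.408, 0.22, 1.526, -0, 1.395, -0.126], TCP at [177.994, -599.111, 256.3] pointing down, gripper open.
Joint ranges: [-2.98, 2.98], [-0.91, 2.08], [0.09, 2.57], [-1.24, 4.39], [0.2, 2.65], [-2.68, 2.68]. Speed limits (rad/s): [2.57, 2.57, 3.01, 3.14, 3.14, 3.14].

## Interface

Orientations are given as a unit quaternion [x, y, z, w].
In Python, from cell import env gives the robot as it stands.
- The arm moves only by the tool carry_out, never from a script. Its argument "targets" is a list of rows, each a list of 7 numbers: the opening, from -1 (shut) to 1 (fully open), then the shift along the tool's x, y, z in m, then the turn, a rotation vector about the tool's x, y, z in rad. A call has 1 to 10 rows; each row is the pose to reach, as a shift and turn from the pose measured when the call began, along the tool's axes at that moment; what a row does not reach only later rows make up. A row lasts 1/12 s, in which the tool goes at most 41.7 mm and 7.16 degrees, less where a joint would pass 70% of its speed; a pose out of reach is approached as far as the arm can. A call with a gripper value outside its range is refused whole. The fingers move at their own pace and stop on an object; the grip force is fixed at half the most. Time passes only in rows, so rows that repeat a pose let the fingers close. It gives the time, the measured TCP pose, the force and the opening at its end, in the units of the state.
- env.state(): the state, without advancing time (a new reading comes with each control period).
- env.read_camera(name): name is "scene" or "top" or "wrist"; returns a dict with "image" (400x640x3 uint8, red, green, blue), "vertical_fov" (degrees; the focal length in pixels is half the picture's height over the tangent of half this angle, whatever the lens; pixels are square), "cx", "cy" (the principal point, pixels), "extrinsics" (4x4, takes a point from camera to world coordinates); the wrist camera has in their place "hand_eye" (4x4, takes a point from camera to tool coordinates, whose origin is the TCP and whose axes are the tool frame's). Camera axes: x right, y up, looking along -z (the intrinsics and any distortion apply to the point x, -y, -z); pixel columns grow to the right and rows downward; lengths in mm; the calibration is good to about 2 mm. A picture is of the moment at which its call begins: read the wrist's pose just before it. There is no depth.
- env.close_job(): hands the job in, once; it reports no verdict.
The state is a dict: "clock": time; "joints": joint angles; "qd": joint speeds; "joint_torque": joint torques, N m; "tool_pos": TCP position; "tool_rot": TCP orientation; "ft_force": force on the tool from outside, world axes, zero at the start; "torque": the same for the moment, N m; "grip_width": finger opening in mm.
Only numpy, scipy, OpenCV 4.12 (cv2) and the standard library are available. Lean on these libraries where they do the work, as an engineer would, in place of code of your own. Each camera call takes 0.05 s, during which the arm holds its last target. There are 200 camera calls.

## Working session

There is one attempt and no reset: what is moved stays moved. The work goes in short steps, Python scripts to look and compute and a tool call to move; the robot and the scene stay as the last step left them, time stands still between calls to the robot, and variables do not carry over. Pictures are saved under pics/ and viewed, about 8 in all and at most 12, crops included, and the job is handed in when it is done.

Besides the shell and the picture viewer there is one more tool, called after "Request:" as name(argument=value, ...) on one line, values as JSON. carry_out: Moves the arm, as the interface text tells. Its arguments: {"type":"object","properties":{"targets":{"type":"array"}},"required":["targets"]}

```bash
ls; mkdir -p pics; python3 - <<'E'
from cell import env
import cv2
s=env.state();print(s)
for n in("top","scene"):
    c=env.read_camera(n);cv2.imwrite(f"pics/{n}0.png",c["image"][:,:,::-1]);print(n,{k:v for k,v in c.items() if k!="image"})
c=env.read_camera("wrist");print(c["hand_eye"],c["vertical_fov"],c["cx"],c["cy"],[k for k in c])
cv2.imwrite("pics/w0.png",c["image"][:,:,::-1])
E
```

```text
pics
{'clock': 0.0, 'joints': array([-1.40811003e+00,  2.21234419e-01,  1.52759557e+00,  1.27206612e-05,
        1.39471961e+00, -1.26105356e-01]), 'qd': array([ 0.00068217, -0.00107154, -0.00057363,  0.00011303, -0.0011861 ,
       -0.00062394]), 'joint_torque': array([-5.32048180e-04, -4.96898317e+01, -3.89396095e+01, -1.58389144e-04,
        1.10989067e-02, -1.68302002e-06]), 'tool_pos': array([ 177.90253845, -598.56660384,  255.2022952 ]), 'tool_rot': array([ 0.42333305,  0.56723808, -0.42236627,  0.56624802]), 'ft_force': array([-0.36829506, -0.33728671, -0.54181021]), 'torque': array([-0.02977981, -0.00623469, -0.02162738]), 'grip_width': 85.2338352993253}
top {'vertical_fov': 49.56494393329878, 'cx': 320.61033609947583, 'cy': 200.09398734593233, 'extrinsics': array([[-1.11056956e-02,  9.84137499e-01, -1.77059442e-01,
         3.93939881e+02],
       [-9.99632256e-01, -6.54605413e-03,  2.63154237e-02,
        -1.33342991e+01],
       [ 2.47389546e-02,  1.77286581e-01,  9.83848287e-01,
         1.03581905e+03],
       [ 0.00000000e+00,  0.00000000e+00,  0.00000000e+00,
         1.00000000e+00]])}
scene {'vertical_fov': 55.80129333812318, 'cx': 313.7132559551563, 'cy': 201.0126597725148, 'extrinsics': array([[-8.38292881e-01,  4.19121670e-01, -3.48714886e-01,
         2.69048998e+02],
       [-5.45197431e-01, -6.38542972e-01,  5.43159860e-01,
         4.28645500e+02],
       [ 4.98062765e-03,  6.45445504e-01,  7.63790086e-01,
         7.37528129e+02],
       [ 0.00000000e+00,  0.00000000e+00,  0.00000000e+00,
         1.00000000e+00]])}
[[-8.21681050e-04  3.20711867e-01 -9.47176448e-01 -1.16642434e+02]
 [ 1.20424178e-03  9.47176398e-01  3.20710805e-01  8.27237502e+01]
 [ 9.99998937e-01 -8.77107463e-04 -1.16449153e-03 -1.97534739e-02]
 [ 0.00000000e+00  0.00000000e+00  0.00000000e+00  1.00000000e+00]] 66.02263147698574 317.4936552585879 196.8670804807322 ['image', 'vertical_fov', 'cx', 'cy', 'hand_eye']
```

View pics/top0.png

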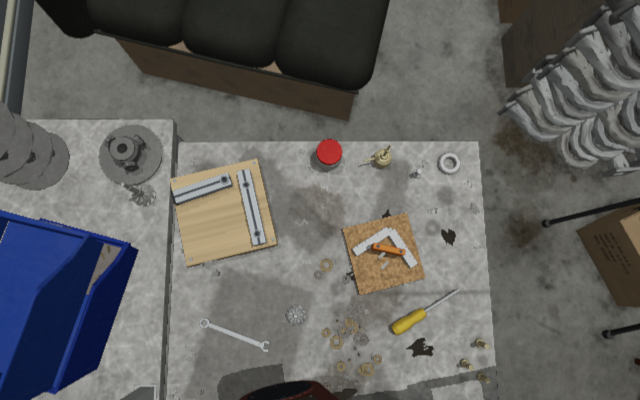

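View pics/scene0.png

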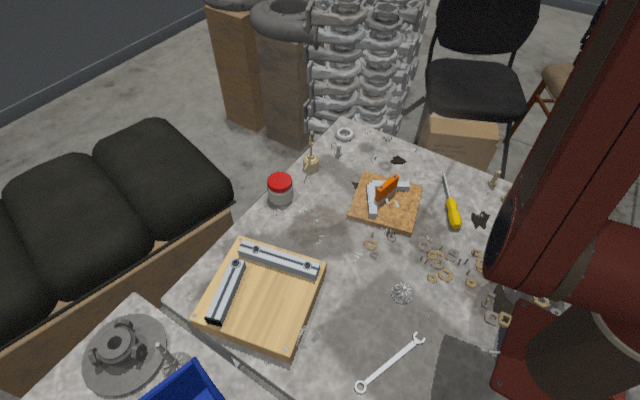

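```bash
cat > h.py <<'E'
from cell import env
import numpy as np, cv2
from scipy.spatial.transform import Rotation as R
def cam(n):
    s=env.state(); c=env.read_camera(n)
    if n=="wrist":
        T=np.eye(4);T[:3,:3]=R.from_quat(s["tool_rot"]).as_matrix();T[:3,3]=s["tool_pos"]
        c["extrinsics"]=T@c["hand_eye"]
    return c
def foc(c): return 200/np.tan(np.radians(c["vertical_fov"]/2))
def px2w(c,u,v,z):
    f=foc(c);d=c["extrinsics"][:3,:3]@np.array([(u-c["cx"])/f,-(v-c["cy"])/f,-1]);o=c["extrinsics"][:3,3]
    return o+d*(z-o[2])/d[2]
def w2px(c,p):
    E=c["extrinsics"];q=E[:3,:3].T@(np.array(p)-E[:3,3]);f=foc(c)
    return c["cx"]+f*q[0]/-q[2], c["cy"]-f*q[1]/-q[2]
def tcp():
    s=env.state();return s["tool_pos"],R.from_quat(s["tool_rot"]),s
def plan(pos,Rt):
    "shift (m) and rotvec in tool axes from current to target"
    p,r,s=tcp();return r.inv().apply(np.array(pos)-p)/1000,(r.inv()*Rt).as_rotvec()
def down(th):
    "tool x down, tool z (jaw dir) at world angle th"
    x=np.array([0,0,-1.]);z=np.array([np.cos(th),np.sin(th),0]);return R.from_matrix(np.c_[x,np.cross(z,x),z])
E
python3 - <<'E'
from h import *
c=cam("top")
for n,u,v,z in[("matTL",344,229,15),("matTR",407,213,15),("matBR",425,278,15),("matBL",361,294,15),("grip1",371,246,70),("grip2",405,253,70),("sqcorner",390,229,31),("legx",414,266,31),("legy",354,252,31),
 ("rail1",239,170,65),("rail2",263,243,65),("railin1",239,172,65),("barpiv",226,180,66),("barend",175,197,66),("pot",329,149,62),("ply1",258,160,40),("ply2",276,244,40),("ply3",186,266,40),("ply4",171,179,40),("oiler",383,157,40),("bolt",418,172,30)]:
    print(n,px2w(c,u,v,z).round(0))
p,r,s=tcp();print(r.as_matrix().round(2))
im=c["image"][140:300,160:440];cv2.imwrite("pics/t1.png",cv2.resize(im,None,fx=2.85,fy=2.85,interpolation=cv2.INTER_CUBIC)[:,:,::-1])
E
```

```text
matTL [508. -95.  15.]
matTR [ 545. -247.   15.]
matBR [ 391. -282.   15.]
matBL [ 357. -132.   15.]
grip1 [ 463. -150.   70.]
grip2 [ 447. -226.   70.]
sqcorner [ 505. -202.   31.]
legx [ 419. -254.   31.]
legy [ 452. -116.   31.]
rail1 [640. 147.  65.]
rail2 [472.  90.  65.]
railin1 [635. 147.  65.]
barpiv [617. 176.  66.]
barend [578. 290.  66.]
pot [690. -60.  62.]
ply1 [671. 107.  40.]
ply2 [472.  63.  40.]
ply3 [424. 266.  40.]
ply4 [626. 309.  40.]
oiler [ 677. -190.   40.]
bolt [ 642. -275.   30.]
[[-0.    0.96  0.28]
 [ 0.    0.28 -0.96]
 [-1.    0.   -0.  ]]
```

View pics/t1.png

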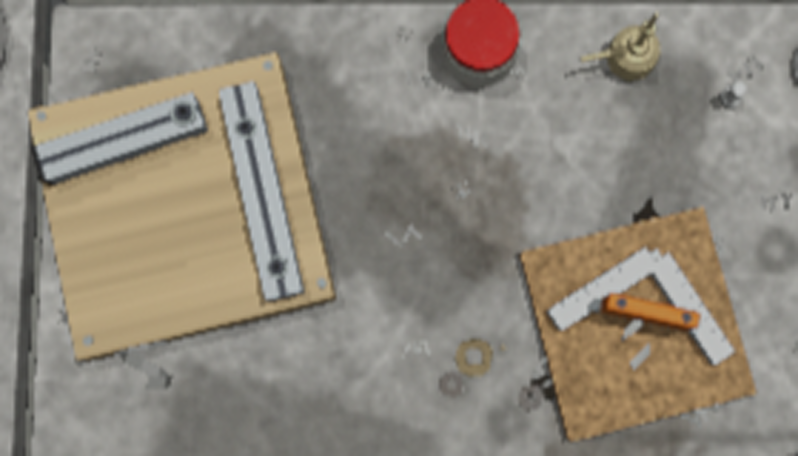

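```bash
python3 - <<'E'
from h import *
print(plan([455,-188,210],down(np.radians(-12))))
E
```

```text
(array([ 0.04604388,  0.38256613, -0.31482675]), array([-1.07261582e+00, -1.00097138e-03, -8.00058872e-04]))
```

Request:
carry_out(targets=[[1,0.046,0.383,-0.315,-1.073,0,0],[1,0.046,0.383,-0.315,-1.073,0,0],[1,0.046,0.383,-0.315,-1.073,0,0],[1,0.046,0.383,-0.315,-1.073,0,0],[1,0.046,0.383,-0.315,-1.073,0,0],[1,0.046,0.383,-0.315,-1.073,0,0],[1,0.046,0.383,-0.315,-1.073,0,0],[1,0.046,0.383,-0.315,-1.073,0,0],[1,0.046,0.383,-0.315,-1.073,0,0],[1,0.046,0.383,-0.315,-1.073,0,0]])

```text
clock: 1.03
tool_pos: [410.5, -253.2, 217.6]
tool_rot: [0.073, 0.703, -0.072, 0.703]
ft_force: [1.2, -1.1, 0.2]
grip_width: 85.1
```

```bash
python3 - <<'E'
from h import *
print(plan([455,-188,210],down(np.radians(-12))),tcp()[2]["clock"])
E
```

```text
(array([0.00761922, 0.07291445, 0.03024475]), array([ 4.24214892e-03, -5.16574257e-05, -9.53016895e-04])) 1.0333
```

Request:
carry_out(targets=[[1,0.008,0.073,0.03,0.004,0,-0.001],[1,0.008,0.073,0.03,0.004,0,-0.001],[1,0.008,0.073,0.03,0.004,0,-0.001],[1,0.008,0.073,0.03,0.004,0,-0.001],[1,0.008,0.073,0.03,0.004,0,-0.001]])

```text
clock: 1.45
tool_pos: [454.6, -187.9, 209.5]
tool_rot: [0.073, 0.703, -0.074, 0.703]
ft_force: [-0.1, -0.2, 0.2]
grip_width: 85.7
```

```bash
python3 - <<'E'
from h import *
c=cam("wrist");np.savez("w1.npz",**c);cv2.imwrite("pics/w1.png",c["image"][:,:,::-1]);print(tcp()[2])
E
```

```text
{'clock': 1.5, 'joints': array([-5.53463191e-01, -6.20477523e-02,  1.91598600e+00, -5.87963017e-04,
        1.28757965e+00, -3.43683241e-01]), 'qd': array([-0.02377437, -0.00331905, -0.00122837,  0.00204309, -0.00166521,
        0.0024351 ]), 'joint_torque': array([ 9.59446393e-01, -3.44737101e+01, -3.74577570e+01,  6.26714202e-02,
        1.33223672e-02, -4.89976592e-04]), 'tool_pos': array([ 454.45823664, -188.6123177 ,  209.68138111]), 'tool_rot': array([ 0.07378341,  0.70328938, -0.07416603,  0.70316389]), 'ft_force': array([ 0.3917875 , -0.82521026,  0.75590004]), 'torque': array([0.00979256, 0.03902421, 0.04397456]), 'grip_width': 85.7082529909331}
```

View pics/w1.png

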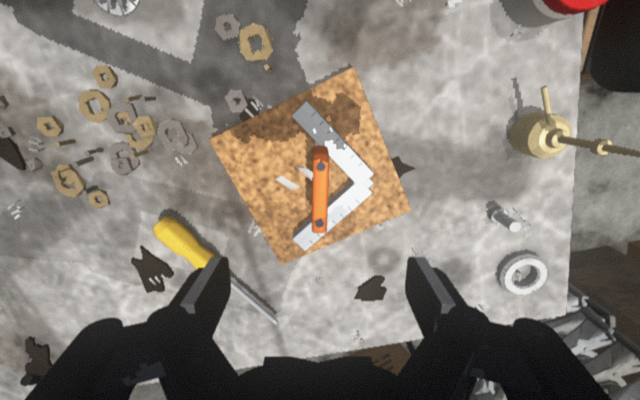

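```bash
python3 - <<'E'
from h import *
c=np.load("w1.npz")
P={}
for n,u,v,z in[("m1",212,142,15),("m2",354,66,15),("m3",410,210,15),("m4",288,262,15),("g1",320,146,73),("g2",320,232,73),("ly_o",307,101,31),("ly_i",293,118,31),("lx_i",293,238,31),("lx_o",307,250,31),("c1",372,178,31),("c2",372,190,31),("bolt",508,218,20)]:
    P[n]=px2w(c,u,v,z)[:2];print(n,P[n].round(1))
print("mat",np.mean([P[f"m{i}"] for i in(1,2,3,4)],0),"grip",(P["g1"]+P["g2"])/2,np.linalg.norm(P["g1"]-P["g2"]))
a=lambda d:np.degrees(np.arctan2(d[1],d[0]))
print(a(P["g2"]-P["g1"]),a(P["lx_o"]-P["c2"]),a(P["ly_o"]-P["c1"]))
# fit square pose from leg points
loc=np.array([[65,45],[-31,45],[-45,31],[-45,-65],[-25,-65],[65,25]]);W=np.array([P[k] for k in("lx_o","c2","c1","ly_o","ly_i","lx_i")])
A,B=loc-loc.mean(0),W-W.mean(0);th=np.arctan2((A[:,0]*B[:,1]-A[:,1]*B[:,0]).sum(),(A*B).sum())
Rm=np.array([[np.cos(th),-np.sin(th)],[np.sin(th),np.cos(th)]]);o=W.mean(0)-Rm@loc.mean(0);print("sq",o,np.degrees(th),(W-(loc@Rm.T+o)).round(1).tolist())
E
```

```text
m1 [ 358.2 -131.6]
m2 [509.9 -91.3]
m3 [ 545.1 -245.8]
m4 [ 400.7 -281. ]
g1 [ 465.3 -148.4]
g2 [ 449.5 -224.5]
ly_o [ 460.9 -112.5]
ly_i [ 444.9 -124.6]
lx_i [ 416.4 -245. ]
lx_o [ 427.8 -261.9]
c1 [ 508.2 -196.9]
c2 [ 506.4 -209.3]
bolt [ 646.  -274.3]
mat [ 453.46539838 -187.4220674 ] grip [ 457.40982093 -186.45777595] 77.69772032843588
-101.69822945031056 -146.16286088012922 119.26982893726134
sq [ 457.0713704 -190.8449119] -148.0278807955705 [[2.1, 1.5], [-0.8, 3.3], [-3.4, -3.6], [0.1, -0.6], [1.0, -2.1], [1.2, 1.5]]
```

```bash
python3 - <<'E'
from h import *
print(plan([457,-188.5,67],down(np.radians(-12.5))))
E
```

```text
(array([0.14268071, 0.00071819, 0.00247986]), array([ 0.00855049, -0.00011751,  0.00055722]))
```

Request:
carry_out(targets=[[1,0.04,0.001,0.0025,0.0085,0,0],[1,0.08,0.001,0.0025,0.0085,0,0],[1,0.115,0.001,0.0025,0.0085,0,0],[1,0.135,0.001,0.0025,0.0085,0,0],[1,0.1425,0.001,0.0025,0.0085,0,0],[1,0.1425,0.001,0.0025,0.0085,0,0],[1,0.1425,0.001,0.0025,0.0085,0,0]])

```text
clock: 2.08
tool_pos: [457.3, -189.6, 68.1]
tool_rot: [0.077, 0.703, -0.078, 0.703]
ft_force: [0.1, -0.0, 0.6]
grip_width: 85.5
```

Request:
carry_out(targets=[[-1,0,0,0,0,0,0],[-1,0,0,0,0,0,0],[-1,0,0,0,0,0,0],[-1,0,0,0,0,0,0],[-1,0,0,0,0,0,0],[-1,0,0,0,0,0,0],[-1,0,0,0,0,0,0],[-1,0,0,0,0,0,0],[-1,0,0,0,0,0,0],[-1,0,0,0,0,0,0]])

```text
clock: 2.92
tool_pos: [457.6, -189.7, 68.6]
tool_rot: [0.077, 0.702, -0.078, 0.703]
ft_force: [-1.1, 0.1, 5.4]
grip_width: 13.0
```

```bash
python3 - <<'E'
from h import *
c=cam("wrist");np.savez("w2.npz",**c);cv2.imwrite("pics/w2.png",c["image"][:,:,::-1])
p,r,s=tcp();print(s,r.as_matrix().round(3))
E
```

```text
{'clock': 2.9667, 'joints': array([-5.51925061e-01,  1.38995145e-01,  2.00537939e+00, -8.05561932e-04,
        9.95536652e-01, -3.31736085e-01]), 'qd': array([-0.0010042 ,  0.00056993,  0.0006883 , -0.00134734,  0.00066495,
        0.00144983]), 'joint_torque': array([-1.23097971e-01, -3.60860467e+01, -3.00833988e+01,  3.80923055e-03,
       -4.17606365e-01,  7.99932877e-04]), 'tool_pos': array([ 457.63065564, -189.72861259,   68.61225103]), 'tool_rot': array([ 0.0770672 ,  0.70240729, -0.07800788,  0.70327762]), 'ft_force': array([-1.73536244,  1.63897802,  5.5065345 ]), 'torque': array([0.12783982, 0.17360014, 0.02251891]), 'grip_width': 13.140267364928683} [[ 0.001  0.218  0.976]
 [-0.001  0.976 -0.218]
 [-1.    -0.001  0.001]]
```

Request:
carry_out(targets=[[-1,-0.02,0,0,0,0,0],[-1,-0.05,0,0,0,0,0],[-1,-0.09,0,0,0,0,0],[-1,-0.13,0,0,0,0,0],[-1,-0.13,0,0,0,0,0],[-1,-0.13,0,0,0,0,0]])

```text
clock: 3.47
tool_pos: [458.6, -190.2, 200.5]
tool_rot: [0.076, 0.701, -0.079, 0.705]
ft_force: [-0.7, -0.1, -5.7]
grip_width: 13.1
```

```bash
python3 - <<'E'
from h import *
print(plan([520,110,210],down(np.radians(-32.5))),tcp()[2]["grip_width"],tcp()[2]["ft_force"])
E
```

```text
(array([-0.01033421,  0.30630927, -0.00545038]), array([0.34761648, 0.00601913, 0.00159982])) 13.060835288635237 [-0.7122528  -0.12475675 -5.67911318]
```

Request:
carry_out(targets=[[-1,-0.01,0.04,0,0.09,0,0],[-1,-0.01,0.08,-0.001,0.18,0,0],[-1,-0.01,0.12,-0.002,0.26,0,0],[-1,-0.01,0.16,-0.003,0.3476,0.006,0],[-1,-0.01,0.2,-0.004,0.3476,0.006,0],[-1,-0.01,0.24,-0.005,0.3476,0.006,0],[-1,-0.01,0.28,-0.0055,0.3476,0.006,0],[-1,-0.0103,0.306,-0.0055,0.3476,0.006,0.0016],[-1,-0.0103,0.306,-0.0055,0.3476,0.006,0.0016],[-1,-0.0103,0.306,-0.0055,0.3476,0.006,0.0016]])

```text
clock: 4.3
tool_pos: [517.8, 111.2, 206.4]
tool_rot: [0.196, 0.681, -0.198, 0.677]
ft_force: [-0.1, -0.7, -5.3]
grip_width: 13.0
```

```bash
python3 - <<'E'
from h import *
c=cam("wrist");np.savez("w3.npz",**c);cv2.imwrite("pics/w3.png",c["image"][:,:,::-1])
p,r,s=tcp();print(s["clock"],p,s["ft_force"],s["torque"],r.as_matrix().round(3),s["joints"])
E
```

```text
4.35 [517.94753038 110.05599125 206.71565861] [-0.02582048 -0.32746885 -5.43644444] [ 0.02491885  0.09903108 -0.00216453] [[-0.006  0.536  0.844]
 [-0.001  0.844 -0.536]
 [-1.    -0.004 -0.004]] [ 6.06540772e-02  3.79277927e-02  1.82280107e+00 -4.81457621e-04
  1.28669498e+00  6.26269769e-01]
```

View pics/w3.png

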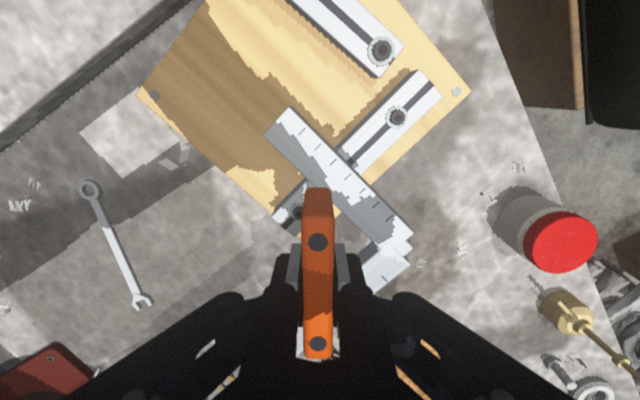

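```bash
python3 - <<'E'
from h import *
c=np.load("w3.npz")
cv2.imwrite("pics/w3c.png",cv2.resize(c["image"][0:250,240:480],None,fx=2.4,fy=2.4,interpolation=cv2.INTER_CUBIC)[:,:,::-1])
g=cv2.cvtColor(c["image"],cv2.COLOR_RGB2GRAY)
L=cv2.createLineSegmentDetector(2).detect(g)[0][:,0]
for s in L:
    l=np.hypot(s[2]-s[0],s[3]-s[1])
    if l>35 and s[[0,2]].min()>120 and s[[0,2]].max()<480 and s[[1,3]].max()<260:
        a,b=px2w(c,s[0],s[1],65),px2w(c,s[2],s[3],65);d=b-a
        print(s.round(1),(np.degrees(np.arctan2(d[1],d[0]))%180).round(2),a[:2].round(0),b[:2].round(0))
E
```

```text
[331.  191.7 335.3 240.5] 63.33 [527. 105.] [506.  62.]
[330.4  -0.5 372.9  38.4] 109.6 [603. 230.] [617. 191.]
[290.8  -0.9 377.6  76.2] 109.54 [579. 245.] [607. 166.]
[367.1  44.1 317.9  -0.5] 109.56 [612. 190.] [596. 235.]
[433.7  84.9 405.6 111.8] 13.17 [642. 137.] [614. 130.]
[391.1 126.1 356.  159.7] 13.1 [598. 127.] [560. 118.]
[401.  107.3 429.3  79.3] 13.86 [612. 136.] [640. 143.]
[351.6 155.4 386.4 121.4] 13.51 [559. 123.] [597. 132.]
[418.7  68.7 336.6 150.3] 13.33 [637. 154.] [550. 133.]
[350.8 169.2 314.6 132.9] 102.96 [552. 113.] [542. 155.]
[314.  132.3 288.4 106.6] 102.82 [542. 156.] [536. 184.]
[370.6  76.7 284.3   0.5] 109.55 [603. 169.] [575. 247.]
[168.3 119.2 142.2  86.3] 91.18 [447. 228.] [447. 259.]
[207.1  12.1 233.5  50.8] 91.24 [523. 271.] [523. 240.]
[ 4.704e+02  8.960e+01  3.965e+02 -1.000e-01] 103.66 [665. 118.] [644. 204.]
[358.3 112.  388.2  82. ] 13.16 [581. 151.] [612. 158.]
[371.  183.5 470.2  91.5] 13.47 [561.  92.] [664. 117.]
[185.1 181.7 130.9 218. ] 0.21 [424. 180.] [360. 180.]
[276.1 204.9 304.1 176.6] 13.69 [479. 120.] [515. 129.]
[333.5 147.2 407.6  72.6] 13.49 [549. 137.] [628. 156.]
[372.1 186.6 408.2 223. ] 102.95 [560.  89.] [571.  42.]
[291.7 104.5 332.2 145.3] 103.09 [539. 184.] [549. 139.]
[361.2 172.5 440.6  96.9] 13.55 [558. 106.] [642. 126.]
[401.6  43.4 355.8   0.5] 109.49 [634. 177.] [619. 220.]
```

View pics/w3c.png

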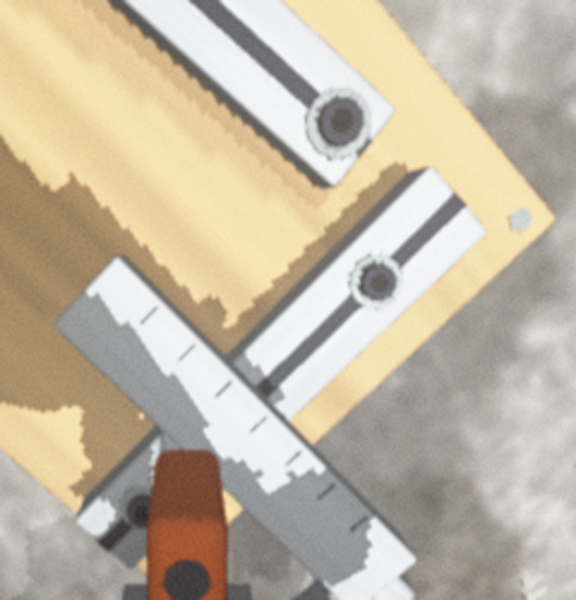

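```bash
cat >> h.py <<'E'
PH=np.radians(-166.5);UX=np.array([np.cos(PH),np.sin(PH)]);UY=np.array([-np.sin(PH),np.cos(PH)])
E
python3 - <<'E'
from h import *
c=np.load("w3.npz")
rc=px2w(c,419.5,69,65)[:2];O=rc+27*UX   # y=0 here is actual rail face
f=lambda p:np.array([(p[:2]-O)@UX,(p[:2]-O)@UY]).round(1)
print("O",O,"rail pts",f(px2w(c,336.6,150.3,65)),"railend outer",f(px2w(c,440.6,96.9,65)),"rail far",f(px2w(c,272,213,65)))
P=px2w(c,380.8,50,68);print("pivot",f(P),"bar inner corner",f(px2w(c,378,77,66)),f(px2w(c,290.8,-.9,66)))
for n,u,v in[("pc",470.3,91),("pl",371,183.5)]:print(n,f(px2w(c,u,v,40)))
# square in tcp, using frame-axis-aligned directions (sq angle -167)
p=np.array([517.95,110.06]);z=206.7-53.6+16
a=np.radians(-167.0);ux=np.array([np.cos(a),np.sin(a)]);uy=np.array([-np.sin(a),np.cos(a)])
for n,u,v in[("edge",350.8,169.2),("edge",314.6,132.9),("edge2",372.1,186.6),("edge2",408.2,223),("end_o",290,107),("end_i",263,135)]:
    q=px2w(c,u,v,z)[:2]-p;print(n,q@ux,q@uy)
E
```

```text
O [611.01366874 146.99255646] rail pts [62.2 -0.9] railend outer [-25.5  27.9] rail far [142.7  -2. ]
pivot [-14.5 -31.5] bar inner corner [ -0.6 -18.8] [   8.1 -102.9]
pc [-52.7  49.5]
pl [63.8 49.6]
edge -44.43944415730763 -20.87263011079238
edge -44.44417888010711 -46.8731537978274
edge2 -45.88645527128609 -6.225264191623433
edge2 -45.86443260454988 23.02702264934156
end_o -44.86255370320549 -63.85261512651614
end_i -25.760935992005805 -64.23979037793467
```

```bash
cat >> h.py <<'E'
O=np.array([611.0,147.0])
def fr():
    "tcp in frame, force in frame, tool z angle deg, tilt"
    p,r,s=tcp();m=r.as_matrix();d=p[:2]-O;F=s["ft_force"];T=s["torque"]
    return dict(t=s["clock"],xyz=np.round([d@UX,d@UY,p[2]],2),F=np.round([F[:2]@UX,F[:2]@UY,F[2]],2),M=np.round([T[:2]@UX,T[:2]@UY,T[2]],3),ang=np.degrees(np.arctan2(m[1,2],m[0,2])).round(3),xt=m[:,0].round(4),w=round(float(s["grip_width"]),2))
def fplan(x,y,z,ang):
    a,b=plan([*(O+x*UX+y*UY),z],down(np.radians(ang)));return a.round(4),b.round(4)
E
python3 - <<'E'
from h import *
print(fr());print(fplan(61.5,-55.5,150,-31.9));print(fplan(61.5,-55.5,95.5,-31.9))
E
```

```text
{'t': 4.35, 'xyz': array([ 99.11,  14.2 , 206.72]), 'F': array([ 0.1 ,  0.31, -5.44]), 'M': array([-0.047, -0.09 , -0.002]), 'ang': np.float64(-32.4), 'xt': array([-5.8e-03, -8.0e-04, -1.0e+00]), 'w': 13.25}
(array([ 0.0565,  0.0757, -0.0236]), array([-0.0087, -0.0045,  0.0038]))
(array([ 0.111 ,  0.0759, -0.0234]), array([-0.0087, -0.0045,  0.0038]))
```

Request:
carry_out(targets=[[-1,0.02,0.037,-0.012,-0.004,-0.0045,0.0038],[-1,0.045,0.07,-0.022,-0.0087,-0.0045,0.0038],[-1,0.0565,0.0757,-0.0236,-0.0087,-0.0045,0.0038],[-1,0.0565,0.0757,-0.0236,-0.0087,-0.0045,0.0038],[-1,0.08,0.0758,-0.0235,-0.0087,-0.0045,0.0038],[-1,0.1,0.0759,-0.0234,-0.0087,-0.0045,0.0038],[-1,0.1,0.0759,-0.0234,-0.0087,-0.0045,0.0038],[-1,0.1,0.0759,-0.0234,-0.0087,-0.0045,0.0038]])

```text
clock: 5.02
tool_pos: [536.8, 184.8, 105.2]
tool_rot: [0.194, 0.681, -0.196, 0.678]
ft_force: [0.8, -0.1, -3.4]
grip_width: 13.1
```

```bash
python3 - <<'E'
from h import *
c=cam("wrist");np.savez("w4.npz",**c);cv2.imwrite("pics/w4.png",c["image"][:,:,::-1])
print(fr());print(fplan(61.5,-55.5,95.5,-31.9))
E
```

```text
{'t': 5.0667, 'xyz': array([ 61.85, -54.2 , 106.78]), 'F': array([ 0.51, -0.61, -3.94]), 'M': array([-0.002, -0.018,  0.044]), 'ang': np.float64(-31.991), 'xt': array([-8.e-04, -5.e-04, -1.e+00]), 'w': 13.34}
(array([ 0.0113,  0.0012, -0.0007]), array([-0.0016, -0.0005,  0.0009]))
```

View pics/w4.png

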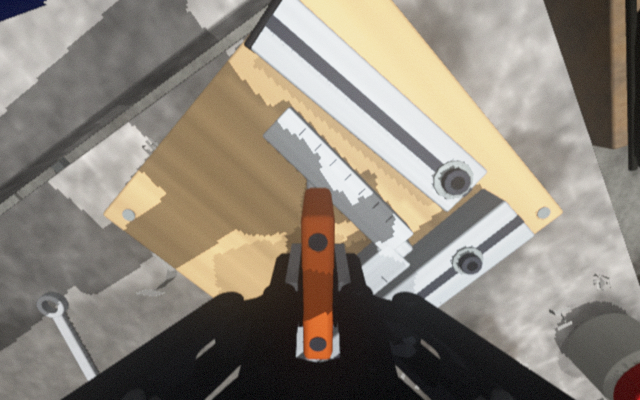

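Request:
carry_out(targets=[[-1,0.006,0.0006,-0.0007,-0.0016,-0.0005,0.0009],[-1,0.011,0.0012,-0.0007,-0.0016,-0.0005,0.0009],[-1,0.011,0.0012,-0.0007,-0.0016,-0.0005,0.0009],[-1,0.011,0.0012,-0.0007,-0.0016,-0.0005,0.0009]])

```text
clock: 5.4
tool_pos: [538.2, 186.6, 96.0]
tool_rot: [0.194, 0.68, -0.194, 0.68]
ft_force: [-1.3, -0.0, -4.6]
grip_width: 13.3
```

```bash
python3 - <<'E'
from h import *
c=cam("wrist");np.savez("w5.npz",**c)
print(fr());z=fr()["xyz"][2]-53.6+16
g=cv2.cvtColor(c["image"],cv2.COLOR_RGB2GRAY)
f=lambda p:np.array([(p[:2]-O)@UX,(p[:2]-O)@UY]).round(1)
for s in cv2.createLineSegmentDetector(2).detect(g)[0][:,0]:
    l=np.hypot(s[2]-s[0],s[3]-s[1])
    if l>28 and s[[0,2]].min()>100 and s[[0,2]].max()<570 and s[[1,3]].max()<300:
        a,b=px2w(c,s[0],s[1],z),px2w(c,s[2],s[3],z);d=b-a;A=np.degrees(np.arctan2(d[1],d[0]))%90
        if 11<A<22:print(s.round(0),A.round(2),"z40",f(px2w(c,s[0],s[1],40)),"zleg",f(a),f(b),"z65",f(px2w(c,s[0],s[1],65)),f(px2w(c,s[2],s[3],65)))
E
```

```text
{'t': 5.45, 'xyz': array([ 61.36, -55.52,  96.11]), 'F': array([ 0.5 , -0.07, -4.9 ]), 'M': array([-0.006, -0.012, -0.026]), 'ang': np.float64(-31.896), 'xt': array([ 4.e-04,  0.e+00, -1.e+00]), 'w': 12.94}
[279.  -0. 246.  51.] 19.67 z40 [ -14.8 -156.6] zleg [ -12.9 -152. ] [  12.7 -149.2] z65 [ -12.3 -150.4] [  12.2 -147.7]
[428. 300. 457. 278.] 13.54 z40 [43.7 31.6] zleg [39.3 16. ] [18.2 16. ] z65 [37.7 10.6] [17.6 10.6]
[270.  16. 448. 172.] 19.47 z40 [  -6.4 -155.1] zleg [  -5.5 -150.7] [-17.2 -38.4] z65 [  -5.1 -149.1] [-16.4 -41.5]
[532. 233. 489. 266.] 13.47 z40 [-32.2  38.7] zleg [-28.4  22.4] [ 0.5 22.3] z65 [-27.1  16.6] [ 0.6 16.6]
[440. 181. 262.  28.] 19.49 z40 [-13.  -28.2] zleg [-11.3 -37.4] [   0.5 -150. ] z65 [-10.7 -40.6] [   0.6 -148.5]
[481. 260. 526. 226.] 13.35 z40 [ 1.1 31.5] zleg [ 1.3 16. ] [-28.4  16. ] z65 [ 1.3 10.5] [-27.1  10.6]
[375. 293. 409. 265.] 13.43 z40 [64.9  2.1] zleg [ 58.2 -10.2] [ 32.1 -10.2] z65 [ 55.9 -14.6] [ 30.9 -14.6]
[375. 194. 289. 108.] 13.22 z40 [ 19.3 -49.4] zleg [ 17.5 -56.3] [  17.2 -118. ] z65 [ 16.8 -58.7] [  16.6 -117.8]
[24
[... 779 characters left out ...]
0.1 -17.1]
[492. 179. 295.   0.] 19.42 z40 [-34.7  -7.7] zleg [-30.7 -19. ] [ -17.4 -147.1] z65 [-29.3 -23. ] [ -16.6 -145.7]
[264. 137. 315. 185.] 13.14 z40 [  39.8 -117.9] zleg [  35.8 -117.4] [ 36.  -82.1] z65 [  34.4 -117.3] [ 34.6 -83.5]
[333. 203. 356. 225.] 13.16 z40 [ 40.2 -62.8] zleg [ 36.1 -68.2] [ 36.2 -50.2] z65 [ 34.7 -70.1] [ 34.8 -52.9]
[299.   1. 493. 176.] 19.5 z40 [ -21.4 -149.4] zleg [ -18.8 -145.6] [-32.  -20.2] z65 [ -17.9 -144.2] [-30.6 -24.1]
[201.  90. 180. 116.] 13.97 z40 [  45.  -157.9] zleg [  40.4 -153.2] [  57.3 -153. ] z65 [  38.8 -151.5] [  55.  -151.4]
[435. 210. 409. 189.] 19.5 z40 [  0.7 -16.1] zleg [  0.9 -26.6] [  2.8 -45.3] z65 [  1.  -30.2] [  2.8 -48.2]
```

Request:
carry_out(targets=[[-1,0,-0.002,0.002,-0.004,0,0],[-1,0,-0.0035,0.0035,-0.004,0,0],[-1,0,-0.0046,0.0046,-0.004,0,0],[-1,0,-0.0046,0.0046,-0.004,0,0],[-1,0,-0.0046,0.0046,-0.004,0,0],[-1,0,-0.0046,0.0046,-0.004,0,0]])

```text
clock: 5.95
tool_pos: [539.9, 180.3, 96.2]
tool_rot: [0.193, 0.68, -0.193, 0.68]
ft_force: [0.7, 0.6, -5.0]
grip_width: 12.8
```

```bash
python3 -c "
from h import *
print(fr())"
```

```text
{'t': 5.95, 'xyz': array([ 61.4 , -48.97,  96.16]), 'F': array([-0.82, -0.38, -4.95]), 'M': array([-0.072,  0.045,  0.016]), 'ang': np.float64(-31.675), 'xt': array([ 4.e-04,  1.e-04, -1.e+00]), 'w': 12.77}
```

Request:
carry_out(targets=[[-1,0,-0.0007,0.0007,0,0,0],[-1,0,-0.0011,0.0011,0,0,0],[-1,0,-0.0011,0.0011,0,0,0],[-1,0,-0.0011,0.0011,0,0,0]])

```text
clock: 6.28
tool_pos: [540.2, 178.8, 96.1]
tool_rot: [0.193, 0.68, -0.193, 0.68]
ft_force: [-0.1, -0.3, -5.0]
grip_width: 12.6
```

```bash
python3 -c "
from h import *
print(fr())"
```

```text
{'t': 6.2833, 'xyz': array([ 61.43, -47.42,  96.11]), 'F': array([ 0.13,  0.29, -4.96]), 'M': array([-0.051, -0.002,  0.009]), 'ang': np.float64(-31.674), 'xt': array([ 4.e-04,  1.e-04, -1.e+00]), 'w': 12.63}
```

Request:
carry_out(targets=[[-1,0,-0.0004,0.0004,0,0,0],[-1,0,-0.0007,0.0007,0,0,0],[-1,0,-0.0007,0.0007,0,0,0],[-1,0,-0.0007,0.0007,0,0,0]])

```text
clock: 6.62
tool_pos: [540.3, 178.3, 96.2]
tool_rot: [0.193, 0.68, -0.193, 0.68]
ft_force: [-0.8, 3.9, -4.6]
grip_width: 13.2
```

```bash
python3 -c "
from h import *
print(fr())"
```

```text
{'t': 6.6167, 'xyz': array([ 61.48, -46.93,  96.15]), 'F': array([-0.16, -3.96, -4.55]), 'M': array([-0.67 , -0.058,  0.018]), 'ang': np.float64(-31.67), 'xt': array([ 1.e-04,  8.e-04, -1.e+00]), 'w': 13.16}
```

Request:
carry_out(targets=[[-1,0,0.0007,-0.0007,0,0,0],[-1,0,0.0022,0.0007,0,0,0],[-1,0,0.0036,0.0021,0,0,0],[-1,0,0.005,0.0035,0,0,0],[-1,0,0.005,0.0035,0,0,0],[-1,0,0.005,0.0035,0,0,0]])

```text
clock: 7.12
tool_pos: [546.1, 180.6, 96.2]
tool_rot: [0.193, 0.68, -0.193, 0.68]
ft_force: [-0.4, 0.4, -3.9]
grip_width: 12.9
```

```bash
python3 -c "
from h import *
print(fr())"
```

```text
{'t': 7.1167, 'xyz': array([ 55.25, -47.78,  96.15]), 'F': array([ 0.28, -0.53, -3.88]), 'M': array([-0.027, -0.016, -0.006]), 'ang': np.float64(-31.679), 'xt': array([ 2.e-04,  7.e-04, -1.e+00]), 'w': 12.93}
```

Request:
carry_out(targets=[[-1,0,0.0007,0.0007,0,0,0],[-1,0,0.0014,0.0014,0,0,0],[-1,0,0.0021,0.0021,0,0,0],[-1,0,0.0028,0.0028,0,0,0],[-1,0,0.0035,0.0035,0,0,0],[-1,0,0.0042,0.0042,0,0,0],[-1,0,0.0042,0.0042,0,0,0]])

```text
clock: 7.7
tool_pos: [550.6, 181.8, 95.5]
tool_rot: [0.192, 0.681, -0.193, 0.679]
ft_force: [-4.7, -1.3, -3.6]
grip_width: 12.7
```

```bash
python3 -c "
from h import *
print(fr())"
```

```text
{'t': 7.7, 'xyz': array([ 50.64, -47.93,  95.46]), 'F': array([ 4.91,  0.17, -3.61]), 'M': array([-0.184, -0.96 ,  0.309]), 'ang': np.float64(-31.642), 'xt': array([-0.0032,  0.    , -1.    ]), 'w': 12.68}
```

Request:
carry_out(targets=[[-1,0,0.001,0.001,0,0,0],[-1,0,0.0015,0.0015,0,0,0],[-1,0,0.002,0.002,0,0,0],[-1,0,0.0025,0.0025,0,0,0],[-1,0,0.003,0.003,0,0,0],[-1,0,0.003,0.003,0,0,0]])

```text
clock: 8.2
tool_pos: [553.3, 182.9, 94.7]
tool_rot: [0.192, 0.683, -0.193, 0.678]
ft_force: [-4.9, 0.4, -3.5]
grip_width: 12.9
```

```bash
python3 -c "
from h import *
print(fr())"
```

```text
{'t': 8.2, 'xyz': array([ 47.77, -48.4 ,  94.67]), 'F': array([ 4.69, -1.54, -3.51]), 'M': array([-0.296, -0.986,  0.421]), 'ang': np.float64(-31.602), 'xt': array([-6.7e-03, -2.0e-04, -1.0e+00]), 'w': 12.86}
```

```bash
python3 -c "
from h import *
print(fplan(45,-48.2,96,-31.65))"
```

```text
(array([-0.0014,  0.0018,  0.0021]), array([ 0.0008, -0.0056,  0.0037]))
```

Request:
carry_out(targets=[[-1,-0.0005,0.001,0.001,0.0008,-0.0025,0.002],[-1,-0.001,0.0013,0.0014,0.0008,-0.0056,0.0037],[-1,-0.0013,0.0017,0.0018,0.0008,-0.0056,0.0037],[-1,-0.0013,0.002,0.0022,0.0008,-0.0056,0.0037],[-1,-0.0013,0.002,0.0022,0.0008,-0.0056,0.0037]])

```text
clock: 8.62
tool_pos: [554.3, 183.5, 94.8]
tool_rot: [0.192, 0.682, -0.193, 0.679]
ft_force: [-6.0, 0.1, -5.0]
grip_width: 13.0
```

```bash
python3 -c "
from h import *
print(fr());print(fplan(44,-48.2,96,-31.65))"
```

```text
{'t': 8.6167, 'xyz': array([ 46.57, -48.73,  94.76]), 'F': array([ 5.83, -1.51, -4.97]), 'M': array([-0.234, -0.952,  0.402]), 'ang': np.float64(-31.605), 'xt': array([-4.4e-03, -5.0e-04, -1.0e+00]), 'w': 13.05}
(array([-0.0013,  0.0014,  0.0022]), array([ 0.0008, -0.0035,  0.0027]))
```

Request:
carry_out(targets=[[-1,-0.001,0.001,0.0015,0.0008,-0.0035,0.0027],[-1,-0.0015,0.0015,0.002,0.0008,-0.006,0.004],[-1,-0.0015,0.0017,0.0025,0.0008,-0.006,0.004],[-1,-0.0015,0.0017,0.0025,0.0008,-0.006,0.004]])

```text
clock: 8.95
tool_pos: [555.4, 183.8, 94.9]
tool_rot: [0.192, 0.681, -0.193, 0.68]
ft_force: [-5.9, 0.2, -5.3]
grip_width: 12.9
```

```bash
python3 -c "
from h import *
print(fr());print(fplan(43,-48,96,-31.65))"
```

```text
{'t': 8.95, 'xyz': array([ 45.52, -48.74,  94.92]), 'F': array([ 5.65, -1.59, -5.34]), 'M': array([-0.302, -1.1  ,  0.448]), 'ang': np.float64(-31.601), 'xt': array([-1.9e-03, -7.0e-04, -1.0e+00]), 'w': 12.92}
(array([-0.0011,  0.0013,  0.0023]), array([ 0.0008, -0.0013,  0.0016]))
```

Request:
carry_out(targets=[[-1,-0.001,0.001,0.0018,0.0008,-0.003,0.0025],[-1,-0.0015,0.0014,0.0024,0.0008,-0.004,0.003],[-1,-0.0015,0.0016,0.0026,0.0008,-0.004,0.003],[-1,-0.0015,0.0016,0.0026,0.0008,-0.004,0.003]])

```text
clock: 9.28
tool_pos: [556.3, 183.9, 95.1]
tool_rot: [0.192, 0.681, -0.193, 0.68]
ft_force: [-5.3, 0.9, -5.4]
grip_width: 13.2
```

```bash
python3 -c "
from h import *
print(fr());print(fplan(42,-48,96,-31.65))"
```

```text
{'t': 9.2833, 'xyz': array([ 44.55, -48.64,  95.07]), 'F': array([ 4.99, -2.13, -5.44]), 'M': array([-0.302, -1.129,  0.377]), 'ang': np.float64(-31.6), 'xt': array([-1.9e-03, -7.0e-04, -1.0e+00]), 'w': 13.22}
(array([-0.0009,  0.0013,  0.0023]), array([ 0.0009, -0.0012,  0.0016]))
```

Request:
carry_out(targets=[[-1,-0.001,0.001,0.0018,0.0008,-0.003,0.0025],[-1,-0.0015,0.0014,0.0024,0.0008,-0.004,0.003],[-1,-0.0015,0.0014,0.0024,0.0008,-0.004,0.003]])

```text
clock: 9.53
tool_pos: [556.6, 183.9, 95.0]
tool_rot: [0.192, 0.681, -0.193, 0.68]
ft_force: [-7.8, 0.1, -4.3]
grip_width: 12.4
```

```bash
cat >> h.py <<'E'
def lines(save=None,mn=28):
    c=cam("wrist");z=tcp()[0][2]-53.6+16
    if save: np.savez(save+".npz",**c);cv2.imwrite(f"pics/{save}.png",c["image"][:,:,::-1])
    g=cv2.cvtColor(c["image"],cv2.COLOR_RGB2GRAY);f=lambda p:np.array([(p[:2]-O)@UX,(p[:2]-O)@UY]).round(1)
    for s in cv2.createLineSegmentDetector(2).detect(g)[0][:,0]:
        l=np.hypot(s[2]-s[0],s[3]-s[1])
        if l>mn and s[[0,2]].min()>100 and s[[0,2]].max()<600 and s[[1,3]].max()<300:
            a,b=px2w(c,s[0],s[1],z),px2w(c,s[2],s[3],z);d=b-a;A=np.degrees(np.arctan2(d[1],d[0]))%180
            if 11<A%90<22:print(A.round(2),"zleg",f(a),f(b),"z65",f(px2w(c,s[0],s[1],65)),f(px2w(c,s[2],s[3],65)))
E
python3 -c "
from h import *
print(fr());print(fplan(42,-48,96,-31.65));lines('w6',40)"
```

```text
{'t': 9.5333, 'xyz': array([ 44.28, -48.57,  95.04]), 'F': array([ 7.53, -1.94, -4.3 ]), 'M': array([-0.278, -1.264,  0.342]), 'ang': np.float64(-31.601), 'xt': array([-2.8e-03, -9.0e-04, -1.0e+00]), 'w': 12.42}
(array([-0.001 ,  0.0012,  0.002 ]), array([ 0.0008, -0.0019,  0.0022]))
14.09 zleg [ -23.1 -152.2] [   1.8 -151.9] z65 [ -22.7 -150. ] [   0.9 -149.7]
103.91 zleg [ -16.7 -152. ] [-17.5 -36.9] z65 [ -16.6 -149.8] [-17.4 -40.4]
13.36 zleg [-28.   23.2] [ 1.6 23.1] z65 [-27.3  16.7] [ 0.8 16.7]
13.42 zleg [ 1.3 16.7] [-28.   16.7] z65 [ 0.5 10.6] [-27.4  10.6]
103.94 zleg [-11.4 -36.9] [ -10.6 -151.5] z65 [-11.6 -40.4] [ -10.8 -149.3]
14.51 zleg [42.  -3.3] [14.3 -3.8] z65 [39.2 -8.4] [12.9 -8.9]
13.3 zleg [-28.2   4.2] [38.1  3.9] z65 [-27.5  -1.3] [35.5 -1.5]
103.57 zleg [  0.4 -94.9] [  0.3 -47.6] z65 [ -0.4 -95.4] [ -0.4 -50.5]
103.54 zleg [   1.  -150.5] [   1.  -115.4] z65 [   0.2 -148.3] [   0.2 -115. ]
103.47 zleg [-49.7  34.6] [ -49.8 -125.5] z65 [-48.   27.7] [ -48.1 -124.6]
13.58 zleg [   0.5 -155.9] [ -18.9 -155.9] z65 [  -0.2 -153.4] [ -18.7 -153.5]
14.48 zleg [ -2.6 -11.1] [-24.7 -11.5] z65 [ -3.2 -15.9] [-24.2 -16.2]
103.89 zleg [-29.2 -16.7] [ -28.3 -146.3] z65 [-28.5 -21.1] [ -27.6 -144.4]
104.0 zleg [ -29.6 -145.2] [-30.8 -17.3] z65 [ -28.9 -143.3] [-30.  -21.8]
104.03 zleg [  19.5 -111.1] [ 19.2 -79.1] z65 [  17.8 -110.9] [ 17.5 -80.5]
```

Request:
carry_out(targets=[[-1,-0.001,0.001,0.0022,0.002,-0.003,0.0025],[-1,-0.001,0.0005,0.0027,0.004,-0.003,0.0025],[-1,-0.001,0,0.0032,0.006,-0.003,0.0025],[-1,-0.001,0,0.0032,0.006,-0.003,0.0025]])

```text
clock: 9.92
tool_pos: [557.0, 182.4, 94.6]
tool_rot: [0.194, 0.681, -0.195, 0.678]
ft_force: [-6.4, 0.4, -5.2]
grip_width: 12.9
```

```bash
python3 -c "
from h import *
print(fr());lines('w7',40)"
```

```text
{'t': 9.9167, 'xyz': array([ 44.22, -47.  ,  94.63]), 'F': array([ 6.12, -1.83, -5.24]), 'M': array([-0.382, -1.209,  0.396]), 'ang': np.float64(-31.907), 'xt': array([-4.4e-03, -6.0e-04, -1.0e+00]), 'w': 12.92}
13.75 zleg [ -21.4 -152.4] [   1.1 -152.3] z65 [ -21.1 -149.9] [   0.3 -149.8]
103.69 zleg [ -17.1 -151.5] [-17.5 -36.6] z65 [ -17.  -149.1] [-17.4 -40.2]
13.52 zleg [-27.9  23.3] [ 1.5 23.3] z65 [-27.3  16.7] [ 0.7 16.7]
13.27 zleg [ 1.6 16.9] [-27.7  17. ] z65 [ 0.7 10.6] [-27.   10.7]
103.72 zleg [-11.4 -37.2] [ -11.  -151.8] z65 [-11.6 -40.7] [ -11.2 -149.4]
13.41 zleg [-28.3   4.3] [39.4  4.2] z65 [-27.6  -1.3] [36.6 -1.4]
103.17 zleg [  0.1 -92.7] [  0.4 -42.9] z65 [ -0.7 -93.3] [ -0.4 -46.1]
103.46 zleg [-49.8  32.4] [ -49.9 -123.4] z65 [-48.   25.3] [ -48.1 -122.5]
103.27 zleg [   0.5 -150.8] [   0.6 -119.7] z65 [  -0.3 -148.5] [  -0.2 -118.9]
13.41 zleg [  5. -11.] [-24.9 -11. ] z65 [  3.9 -15.9] [-24.4 -15.9]
13.68 zleg [   0.8 -156.1] [ -16.8 -156.1] z65 [-1.000e-01 -1.534e+02] [ -16.8 -153.5]
103.67 zleg [-29.2 -15.9] [ -28.8 -144.7] z65 [-28.4 -20.5] [ -28.1 -142.7]
103.78 zleg [ -30.1 -142.9] [-30.7 -17.6] z65 [ -29.3 -140.9] [-29.9 -22.1]
103.74 zleg [  19.1 -109.4] [ 19. -77.] z65 [  17.3 -109.2] [ 17.2 -78.4]
```

Request:
carry_out(targets=[[-1,-0.001,0.0012,0.0022,0.001,-0.003,0.0025],[-1,-0.0012,0.0012,0.0027,0.001,-0.004,0.003],[-1,-0.0012,0.0012,0.003,0.001,-0.004,0.003],[-1,-0.0012,0.0012,0.003,0.001,-0.004,0.003]])

```text
clock: 10.3
tool_pos: [557.3, 182.3, 94.5]
tool_rot: [0.194, 0.682, -0.195, 0.678]
ft_force: [-8.9, 0.8, -3.5]
grip_width: 12.9
```

```bash
python3 -c "
from h import *
print(fr());lines('w8',45)"
```

```text
{'t': 10.3, 'xyz': array([ 43.99, -46.84,  94.47]), 'F': array([ 8.42, -2.86, -3.53]), 'M': array([-0.688, -1.591,  0.363]), 'ang': np.float64(-31.922), 'xt': array([-6.2e-03, -1.0e-04, -1.0e+00]), 'w': 12.91}
13.7 zleg [ -21.5 -152.4] [   0.9 -152.4] z65 [ -21.2 -149.9] [ 1.000e-01 -1.498e+02]
103.6 zleg [ -17.3 -151.7] [-17.5 -37.5] z65 [ -17.3 -149.2] [-17.4 -41. ]
13.34 zleg [-28.2  23.5] [ 1.4 23.5] z65 [-27.5  16.8] [ 0.5 16.7]
13.41 zleg [ 1.4 17.1] [-28.2  17.1] z65 [ 0.5 10.6] [-27.5  10.7]
103.62 zleg [-11.5 -37.1] [ -11.2 -152. ] z65 [-11.7 -40.6] [ -11.4 -149.5]
13.41 zleg [-27.9   4.5] [38.7  4.4] z65 [-27.3  -1.3] [35.9 -1.4]
103.82 zleg [   0.5 -126.3] [  0.4 -97.7] z65 [  -0.3 -125.1] [ -0.5 -98. ]
103.47 zleg [-50.   33.5] [ -50.1 -123.3] z65 [-48.1  26.2] [ -48.2 -122.3]
103.29 zleg [   0.4 -151.1] [   0.5 -126.7] z65 [  -0.5 -148.6] [  -0.4 -125.5]
103.59 zleg [  0.3 -97.2] [  0.2 -62.7] z65 [ -0.6 -97.6] [ -0.6 -64.9]
13.58 zleg [  4.8 -10.8] [-24.6 -10.9] z65 [  3.7 -15.8] [-24.2 -15.9]
103.58 zleg [-29.2 -15.8] [ -29.  -144.6] z65 [-28.5 -20.5] [ -28.3 -142.5]
103.69 zleg [ -30.3 -143.1] [-30.7 -16.5] z65 [ -29.5 -141. ] [-29.9 -21.1]
103.59 zleg [  18.9 -109.3] [ 18.9 -74. ] z65 [  17.1 -109.1] [ 17.  -75.6]
```

Request:
carry_out(targets=[[-1,-0.001,0.001,0.003,0.001,-0.003,0.0025],[-1,-0.0012,0.0008,0.0033,0.001,-0.005,0.004],[-1,-0.0012,0.0006,0.0035,0.001,-0.005,0.004],[-1,-0.0012,0.0006,0.0035,0.001,-0.005,0.004]])

```text
clock: 10.68
tool_pos: [557.4, 182.1, 94.4]
tool_rot: [0.194, 0.682, -0.195, 0.677]
ft_force: [-10.6, 2.7, -1.5]
grip_width: 13.1
```

```bash
python3 -c "
from h import *
print(fr())"
```

```text
{'t': 10.6833, 'xyz': array([ 43.95, -46.68,  94.38]), 'F': array([ 9.65, -5.05, -1.55]), 'M': array([-1.184, -1.734,  0.333]), 'ang': np.float64(-31.938), 'xt': array([-0.0071,  0.0019, -1.    ]), 'w': 13.05}
```

Request:
carry_out(targets=[[-1,-0.001,0.0006,0.0035,0.001,-0.005,0.004],[-1,-0.0012,0.0003,0.0039,0.001,-0.005,0.004],[-1,-0.0012,0,0.0042,0.001,-0.005,0.004],[-1,-0.0012,0,0.0042,0.001,-0.005,0.004]])

```text
clock: 11.02
tool_pos: [557.4, 182.0, 94.4]
tool_rot: [0.196, 0.683, -0.194, 0.676]
ft_force: [-11.9, 6.4, -0.6]
grip_width: 13.2
```

```bash
python3 -c "
from h import *
print(fr())"
```

```text
{'t': 11.0167, 'xyz': array([ 43.9 , -46.53,  94.39]), 'F': array([10.09, -8.99, -0.58]), 'M': array([-1.627, -1.741,  0.263]), 'ang': np.float64(-31.948), 'xt': array([-0.0084,  0.0053, -1.    ]), 'w': 13.22}
```

Request:
carry_out(targets=[[-1,-0.001,-0.0001,0.0043,0.001,-0.005,0.004],[-1,-0.001,-0.0001,0.0043,0.001,-0.005,0.004],[-1,-0.001,-0.0001,0.0043,0.001,-0.005,0.004],[-1,-0.001,-0.0001,0.0043,0.001,-0.005,0.004],[-1,-0.001,-0.0001,0.0043,0.001,-0.005,0.004],[-1,-0.001,-0.0001,0.0043,0.001,-0.005,0.004],[-1,-0.001,-0.0001,0.0043,0.001,-0.005,0.004],[-1,-0.001,-0.0001,0.0043,0.001,-0.005,0.004],[-1,-0.001,-0.0001,0.0043,0.001,-0.005,0.004],[-1,-0.001,-0.0001,0.0043,0.001,-0.005,0.004]])

```text
clock: 11.85
tool_pos: [557.5, 181.9, 94.4]
tool_rot: [0.197, 0.684, -0.193, 0.676]
ft_force: [-12.7, 7.0, 1.6]
grip_width: 13.1
```

```bash
python3 -c "
from h import *
print(fr());lines('w9',45)"
```

```text
{'t': 11.85, 'xyz': array([ 43.89, -46.44,  94.4 ]), 'F': array([10.7 , -9.77,  1.62]), 'M': array([-1.704, -1.916,  0.371]), 'ang': np.float64(-31.943), 'xt': array([-0.0099,  0.0087, -0.9999]), 'w': 13.09}
13.82 zleg [ -21.7 -152.6] [   1.1 -152.4] z65 [ -21.4 -149.9] [   0.2 -149.8]
103.52 zleg [ -17.5 -151.5] [-17.5 -37.5] z65 [ -17.4 -149. ] [-17.4 -41. ]
13.37 zleg [-28.1  23.4] [ 1.8 23.3] z65 [-27.5  16.7] [ 0.8 16.6]
13.48 zleg [ 1.8 17. ] [-27.7  17. ] z65 [ 0.9 10.6] [-27.1  10.6]
103.56 zleg [-11.4 -37.1] [ -11.3 -151.9] z65 [-11.7 -40.6] [ -11.6 -149.3]
103.1 zleg [ 1.000e-01 -1.069e+02] [  0.6 -38.7] z65 [  -0.8 -106.7] [ -0.3 -42.1]
13.38 zleg [-27.5   4.4] [38.4  4.3] z65 [-26.9  -1.3] [35.6 -1.4]
103.05 zleg [   0.2 -151.3] [   0.6 -107.3] z65 [  -0.6 -148.7] [  -0.3 -107.1]
103.47 zleg [-50.   32.7] [ -50.  -123.6] z65 [-48.2  25.5] [ -48.2 -122.5]
13.5 zleg [  4.7 -10.7] [-24.5 -10.7] z65 [  3.6 -15.6] [-24.1 -15.6]
103.49 zleg [-29.1 -15.9] [ -29.1 -144.7] z65 [-28.4 -20.6] [ -28.4 -142.5]
103.6 zleg [ -30.4 -142.8] [-30.6 -16.6] z65 [ -29.7 -140.7] [-29.9 -21.2]
103.69 zleg [  18.9 -109.2] [ 18.8 -76.7] z65 [  17.1 -108.9] [ 17.  -78.1]
```

Request:
carry_out(targets=[[-1,-0.0005,-0.0001,0.0042,0.001,-0.006,0.004],[-1,-0.0005,-0.0001,0.0042,0.001,-0.006,0.004],[-1,-0.0005,-0.0001,0.0042,0.001,-0.006,0.004],[-1,-0.0005,-0.0001,0.0042,0.001,-0.006,0.004],[-1,-0.0005,-0.0001,0.0042,0.001,-0.006,0.004],[-1,-0.0005,-0.0001,0.0042,0.001,-0.006,0.004],[-1,-0.0005,-0.0001,0.0042,0.001,-0.006,0.004],[-1,-0.0005,-0.0001,0.0042,0.001,-0.006,0.004],[-1,-0.0005,-0.0001,0.0042,0.001,-0.006,0.004],[-1,-0.0005,-0.0001,0.0042,0.001,-0.006,0.004]])

```text
clock: 12.73
tool_pos: [557.5, 181.8, 94.4]
tool_rot: [0.197, 0.684, -0.192, 0.675]
ft_force: [-14.6, 6.6, 4.6]
grip_width: 13.2
```

Request:
carry_out(targets=[[-1,-0.0005,-0.0001,0.0042,0.001,-0.006,0.004],[-1,-0.0005,-0.0001,0.0042,0.001,-0.006,0.004],[-1,-0.0005,-0.0001,0.0042,0.001,-0.006,0.004],[-1,-0.0005,-0.0001,0.0042,0.001,-0.006,0.004],[-1,-0.0005,-0.0001,0.0042,0.001,-0.006,0.004],[-1,-0.0005,-0.0001,0.0042,0.001,-0.006,0.004],[-1,-0.0005,-0.0001,0.0042,0.001,-0.006,0.004],[-1,-0.0005,-0.0001,0.0042,0.001,-0.006,0.004],[-1,-0.0005,-0.0001,0.0042,0.001,-0.006,0.004],[-1,-0.0005,-0.0001,0.0042,0.001,-0.006,0.004]])

```text
clock: 13.57
tool_pos: [557.6, 181.7, 94.5]
tool_rot: [0.198, 0.685, -0.191, 0.675]
ft_force: [-14.4, 7.9, 4.4]
grip_width: 13.2
```

```bash
python3 -c "
from h import *
print(fr());lines('w10',50)"
```

```text
{'t': 13.5667, 'xyz': array([ 43.84, -46.25,  94.46]), 'F': array([ 12.16, -11.09,   4.41]), 'M': array([-1.539, -2.167,  0.319]), 'ang': np.float64(-31.929), 'xt': array([-0.0106,  0.0141, -0.9998]), 'w': 13.19}
13.69 zleg [ -22.1 -152.5] [   1.1 -152.5] z65 [ -21.8 -149.9] [   0.2 -149.8]
103.47 zleg [ -17.6 -151.8] [-17.5 -37.5] z65 [ -17.5 -149.2] [-17.5 -40.9]
13.55 zleg [-27.6  23.3] [ 2.1 23.4] z65 [-27.   16.7] [ 1.2 16.8]
13.44 zleg [ 1.7 16.9] [-28.2  17. ] z65 [ 0.8 10.7] [-27.5  10.7]
103.51 zleg [-11.5 -37.6] [ -11.5 -151.7] z65 [-11.7 -41. ] [ -11.7 -149.1]
102.14 zleg [ -0.1 -69.6] [  0.6 -38.7] z65 [ -0.9 -71.3] [ -0.2 -42.1]
13.35 zleg [-27.5   4.4] [38.3  4.2] z65 [-26.9  -1.2] [35.4 -1.4]
103.48 zleg [-50.   33.5] [ -50.1 -123.7] z65 [-48.2  26.4] [ -48.3 -122.6]
103.17 zleg [ 1.000e-01 -1.511e+02] [   0.3 -113.9] z65 [  -0.7 -148.5] [  -0.5 -113.3]
103.38 zleg [ 1.000e-01 -1.035e+02] [  0.1 -70. ] z65 [  -0.8 -103.5] [ -0.7 -71.7]
13.32 zleg [  4.6 -10.7] [-24.8 -10.6] z65 [  3.5 -15.5] [-24.3 -15.4]
103.47 zleg [-29.2 -16. ] [ -29.2 -144.9] z65 [-28.5 -20.6] [ -28.5 -142.6]
103.57 zleg [ -30.6 -143. ] [-30.7 -16.7] z65 [ -29.8 -140.9] [-29.9 -21.2]
103.66 zleg [  18.8 -109.3] [ 18.7 -73.9] z65 [  17.  -108.9] [ 16.9 -75.4]
```

Request:
carry_out(targets=[[-1,0,-0.0002,0.0033,0.001,-0.004,0.003],[-1,0,-0.0002,0.0033,0.001,-0.004,0.003],[-1,0,-0.0002,0.0033,0.001,-0.004,0.003],[-1,0,-0.0002,0.0033,0.001,-0.004,0.003],[-1,0,-0.0002,0.0033,0.001,-0.004,0.003],[-1,0,-0.0002,0.0033,0.001,-0.004,0.003],[-1,0,-0.0002,0.0033,0.001,-0.004,0.003],[-1,0,-0.0002,0.0033,0.001,-0.004,0.003],[-1,0,-0.0002,0.0033,0.001,-0.004,0.003],[-1,0,-0.0002,0.0033,0.001,-0.004,0.003]])

```text
clock: 14.45
tool_pos: [557.5, 181.7, 94.4]
tool_rot: [0.199, 0.685, -0.19, 0.674]
ft_force: [-12.6, 5.3, 3.9]
grip_width: 13.2
```

```bash
python3 -c "
from h import *
print(fr())"
```

```text
{'t': 14.45, 'xyz': array([ 43.93, -46.2 ,  94.43]), 'F': array([11.01, -8.11,  3.91]), 'M': array([-1.129, -1.942,  0.303]), 'ang': np.float64(-31.923), 'xt': array([-0.0117,  0.0165, -0.9998]), 'w': 13.17}
```

Request:
carry_out(targets=[[-1,0,-0.0006,0.0034,0.001,-0.004,0.003],[-1,0,-0.0006,0.0034,0.001,-0.004,0.003],[-1,0,-0.0006,0.0034,0.001,-0.004,0.003],[-1,0,-0.0006,0.0034,0.001,-0.004,0.003],[-1,0,-0.0006,0.0034,0.001,-0.004,0.003],[-1,0,-0.0006,0.0034,0.001,-0.004,0.003],[-1,0,-0.0006,0.0034,0.001,-0.004,0.003],[-1,0,-0.0006,0.0034,0.001,-0.004,0.003],[-1,0,-0.0006,0.0034,0.001,-0.004,0.003],[-1,0,-0.0006,0.0034,0.001,-0.004,0.003]])

```text
clock: 15.28
tool_pos: [557.6, 181.5, 94.6]
tool_rot: [0.2, 0.686, -0.189, 0.674]
ft_force: [-12.7, 6.9, 4.9]
grip_width: 13.0
```

```bash
python3 -c "
from h import *
print(fr());print(fplan(46,-52,95.5,-31.9),fplan(58,-64,96,-31.9),fplan(62,-68,160,-31.9));lines(None,60)"
```

```text
{'t': 15.2833, 'xyz': array([ 43.89, -46.05,  94.55]), 'F': array([10.77, -9.7 ,  4.95]), 'M': array([-1.369, -1.776,  0.222]), 'ang': np.float64(-31.919), 'xt': array([-0.0121,  0.0195, -0.9997]), 'w': 13.0}
(array([-0.0008,  0.0027, -0.0057]), array([-0.0004, -0.0205, -0.0101])) (array([-0.001 ,  0.0026, -0.0227]), array([-0.0004, -0.0205, -0.0101])) (array([-0.0648,  0.0032, -0.0297]), array([-0.0004, -0.0205, -0.0101]))
103.46 zleg [ -17.6 -151.9] [-17.5 -37.6] z65 [ -17.5 -149.3] [-17.4 -40.9]
103.5 zleg [-11.5 -37.6] [ -11.5 -151.9] z65 [-11.7 -40.9] [ -11.7 -149.3]
103.05 zleg [-1.000e-01 -1.073e+02] [  0.4 -39.8] z65 [  -1. -107.] [ -0.5 -43. ]
13.37 zleg [-27.5   4.2] [38.3  4.1] z65 [-26.9  -1.2] [35.4 -1.4]
103.48 zleg [-50.   33.7] [ -50.1 -123.8] z65 [-48.2  26.7] [ -48.3 -122.7]
103.28 zleg [ 1.000e-01 -1.513e+02] [   0.2 -119.2] z65 [  -0.8 -148.7] [  -0.6 -118.3]
103.46 zleg [-29.1 -15.6] [ -29.2 -144.7] z65 [-28.4 -20.1] [ -28.5 -142.4]
103.56 zleg [ -30.5 -143.5] [-30.7 -15.8] z65 [ -29.8 -141.3] [-29.9 -20.2]
103.7 zleg [  18.9 -109.3] [ 18.8 -73.4] z65 [  17.1 -108.9] [ 17.  -74.9]
```

Request:
carry_out(targets=[[-1,0,-0.0014,-0.0014,0,0,0],[-1,-0.0005,-0.0028,-0.0042,0,0,0],[-1,-0.001,-0.0029,-0.0099,0,-0.005,-0.003],[-1,-0.001,-0.0014,-0.0184,0,-0.012,-0.006],[-1,-0.001,0,-0.0227,0,-0.0205,-0.01],[-1,-0.001,0,-0.0227,0,-0.0205,-0.01],[-1,-0.03,0,-0.025,0,-0.0205,-0.01],[-1,-0.065,0.003,-0.03,0,-0.0205,-0.01],[-1,-0.105,0.003,-0.03,0,-0.0205,-0.01],[-1,-0.105,0.003,-0.03,0,-0.0205,-0.01]])

```text
clock: 16.17
tool_pos: [539.8, 199.3, 209.8]
tool_rot: [0.197, 0.675, -0.192, 0.685]
ft_force: [2.8, 0.5, -2.6]
grip_width: 13.2
```

```bash
python3 -c "
from h import *
print(fr());lines('w11',50);print(plan([456,-188,200],down(np.radians(-12.5))))"
```

```text
{'t': 16.1667, 'xyz': array([ 56.98, -67.47, 209.76]), 'F': array([-2.88,  0.18, -2.57]), 'M': array([-0.047,  0.261,  0.008]), 'ang': np.float64(-31.887), 'xt': array([ 0.0149,  0.0032, -0.9999]), 'w': 13.23}
103.47 zleg [ -10.5 -139.7] [-10.5 -74.6] z65 [ -17.3 -149. ] [-17.2 -41.4]
103.49 zleg [ -7.2 -74. ] [  -7.2 -139.5] z65 [-11.8 -40.3] [ -11.8 -148.7]
13.28 zleg [-16.7 -50.3] [ 11.4 -50.4] z65 [-27.5  -1.1] [19.1 -1.3]
102.93 zleg [ 12.8 -66.2] [  12.2 -131. ] z65 [ 21.3 -27.4] [  20.2 -134.5]
103.5 zleg [-29.8 -29.9] [ -29.8 -142.6] z65 [-49.1  32.6] [ -49.1 -153.7]
103.13 zleg [ 10.9 -92.6] [ 11.1 -57.1] z65 [ 18.1 -71.2] [ 18.5 -12.3]
103.53 zleg [  -0.4 -138.7] [ -0.4 -62.3] z65 [  -0.5 -147.3] [ -0.6 -21. ]
13.5 zleg [ 17.9 -29. ] [-29.4 -29. ] z65 [29.8 34.1] [-48.4  34.1]
103.49 zleg [-17.2 -62.3] [ -17.2 -139. ] z65 [-28.3 -20.9] [ -28.3 -147.8]
(array([ 0.00438503, -0.37222341,  0.13419664]), array([-0.33859267,  0.00998246, -0.00675763]))
```

View pics/w11.png

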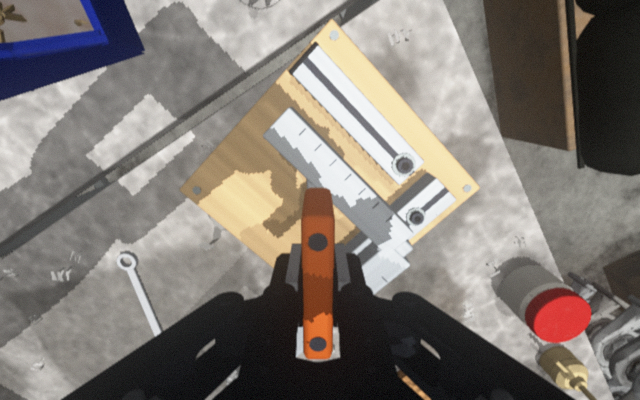

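Request:
carry_out(targets=[[-1,0,-0.037,0.013,-0.08,0,0],[-1,0,-0.074,0.027,-0.16,0,0],[-1,0,-0.111,0.04,-0.24,0,0],[-1,0,-0.148,0.053,-0.3386,0.01,-0.0068],[-1,0,-0.185,0.067,-0.3386,0.01,-0.0068],[-1,0,-0.222,0.08,-0.3386,0.01,-0.0068],[-1,0,-0.259,0.093,-0.3386,0.01,-0.0068],[-1,0,-0.296,0.107,-0.3386,0.01,-0.0068],[-1,0.002,-0.333,0.12,-0.3386,0.01,-0.0068],[-1,0.0044,-0.372,0.134,-0.3386,0.01,-0.0068]])

```text
clock: 17.05
tool_pos: [454.6, -188.9, 198.6]
tool_rot: [0.077, 0.703, -0.077, 0.703]
ft_force: [1.9, 0.6, -5.0]
grip_width: 13.1
```

```bash
python3 -c "
from h import *
print(fr(),tcp()[0]);print(plan([455,-188,73],down(np.radians(-12.5))))"
```

```text
{'t': 17.05, 'xyz': array([230.48, 290.15, 198.64]), 'F': array([-1.99, -0.09, -5.03]), 'M': array([ 0.019,  0.019, -0.024]), 'ang': np.float64(-12.485), 'xt': array([-1.1e-03,  7.0e-04, -1.0e+00]), 'w': 13.08} [ 454.61994707 -188.93614016  198.64146349]
(array([0.12564159, 0.00094254, 0.00031875]), array([ 0.00025671, -0.00119446, -0.00042663]))
```

Request:
carry_out(targets=[[-1,0.035,0.001,0,0,-0.001,0],[-1,0.07,0.001,0,0,-0.001,0],[-1,0.1,0.001,0,0,-0.001,0],[-1,0.118,0.001,0,0,-0.001,0],[-1,0.124,0.001,0,0,-0.001,0],[-1,0.126,0.001,0,0,-0.001,0],[-1,0.126,0.001,0,0,-0.001,0],[-1,0.126,0.001,0,0,-0.001,0]])

```text
clock: 17.72
tool_pos: [455.8, -188.4, 73.9]
tool_rot: [0.077, 0.702, -0.077, 0.704]
ft_force: [-0.5, -0.6, -3.8]
grip_width: 13.3
```

Request:
carry_out(targets=[[-1,0.001,0,0,0,0,0],[-1,0.002,0,0,0,0,0],[-1,0.003,0,0,0,0,0],[-1,0.004,0,0,0,0,0],[-1,0.004,0,0,0,0,0]])

```text
clock: 18.13
tool_pos: [455.8, -188.3, 70.0]
tool_rot: [0.077, 0.702, -0.077, 0.704]
ft_force: [0.5, 0.1, -3.7]
grip_width: 13.1
```

```bash
python3 -c "
from h import *
print(fr(),tcp()[0])
c=cam('wrist');cv2.imwrite('pics/w12.png',c['image'][:,:,::-1])"
```

```text
{'t': 18.1333, 'xyz': array([229.23, 289.84,  69.99]), 'F': array([-0.56, -0.01, -3.68]), 'M': array([-0.067, -0.002,  0.035]), 'ang': np.float64(-12.463), 'xt': array([ 2.e-03, -9.e-04, -1.e+00]), 'w': 13.14} [ 455.76977417 -188.34595404   69.99467349]
```

Not yet in contact (about 1.4 mm to go).

Request:
carry_out(targets=[[-1,0.001,0,0,0,0,0],[-1,0.0018,0,0,0,0,0],[-1,0.0022,0,0,0,0,0],[-1,0.0022,0,0,0,0,0]])

```text
clock: 18.52
tool_pos: [456.1, -188.6, 68.7]
tool_rot: [0.076, 0.702, -0.077, 0.704]
ft_force: [-3.9, 0.7, 5.3]
grip_width: 13.0
```

```bash
python3 -c "
from h import *
print(fr(),tcp()[0])"
```

```text
{'t': 18.5167, 'xyz': array([228.99, 290.2 ,  68.7 ]), 'F': array([ 3.61, -1.58,  5.25]), 'M': array([-0.809, -0.462,  0.167]), 'ang': np.float64(-12.459), 'xt': array([ 0.0022, -0.0011, -1.    ]), 'w': 13.0} [ 456.08642976 -188.63522114   68.70328402]
```

Request:
carry_out(targets=[[1,0,0,0,0,0,0],[1,0,0,0,0,0,0],[1,0,0,0,0,0,0],[1,0,0,0,0,0,0],[1,0,0,0,0,0,0],[1,0,0,0,0,0,0],[1,0,0,0,0,0,0],[1,0,0,0,0,0,0]])

```text
clock: 19.18
tool_pos: [456.1, -188.6, 68.7]
tool_rot: [0.076, 0.702, -0.077, 0.704]
ft_force: [0.1, -0.4, -0.8]
grip_width: 85.4
```

Request:
carry_out(targets=[[1,-0.02,0,0,0,0,0],[1,-0.06,0,0,0,0,0],[1,-0.1,0,0,0,0,0],[1,-0.14,0,0,0,0,0],[1,-0.16,0,0,0,0,0],[1,-0.16,0,0,0,0,0],[1,-0.16,0,0,0,0,0]])

```text
clock: 19.77
tool_pos: [456.5, -188.9, 230.3]
tool_rot: [0.076, 0.701, -0.078, 0.705]
ft_force: [-0.4, -0.5, -0.2]
grip_width: 85.3
```

```bash
python3 -c "
from h import *
print(fr(),tcp()[0])
c=cam('wrist');a=c['image'];b=cam('top')['image'];b2=cv2.resize(b[140:300,160:440],(560,320),interpolation=cv2.INTER_CUBIC)
cv2.imwrite('pics/end.png',np.vstack([np.pad(a[0:280],((0,0),(0,0),(0,0))),np.pad(b2,((0,0),(0,80),(0,0)))])[:,:,::-1])"
```

```text
{'t': 19.7667, 'xyz': array([228.61, 290.6 , 230.29]), 'F': array([ 0.53,  0.34, -0.24]), 'M': array([-0.021, -0.041,  0.022]), 'ang': np.float64(-12.456), 'xt': array([ 0.0054, -0.003 , -1.    ]), 'w': 85.26} [ 456.54966745 -188.9395339   230.29486053]
```

View pics/end.png

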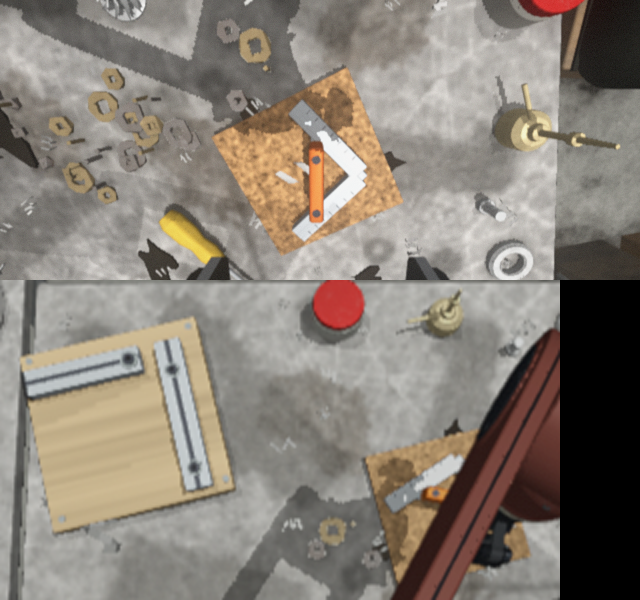

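The final picture shows the square flat on the mat: the grip runs from about (316,145) to (316,220) and the mat surrounds it. The bar is square to the rail, and the pot, oiler and bolt are in place.

```bash
python3 -c "
from cell import env
print(env.close_job())"
```

```text
the job is handed in; nothing more can be done
None
```

I trued up the frame corner with the square, laid the square back on the mat, and handed the job in at about 20 s on the clock. No verdict is given.

- **Pressing:** After feeling for the rail, I swung the loose bar out from about 0.105 rad. I then held the square against rail and bar together for about 4 s. The wrist force was about 10–12 N towards the bar and 8–11 N towards the rail. These are total forces: friction between the faces could shift each contact force by 2–3 N, and I could not check that.
- **Squareness:** During the hold, the bar measured about 0.002 rad from square, and the square about 0.004 rad from true. The tool's tilt crept up to about 0.02 rad; I could not measure the square's own tilt directly.
- **Final checks:** After I drew the square away, the bar edges still measured within about 0.003 rad of square to the rail. I let go with the square supported by the mat and the tool about 3 mm from its middle. The last picture shows it lying flat there, the pot, oiler and bolt undisturbed, and the gripper open and clear above.

No check failed or disagreed.

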